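# Tip the hex nuts out of the locked four-way parts tray

### The arm

A 7-joint arm with a two-finger parallel gripper is mounted at the origin on the work surface. World frame = base frame: x ahead of the robot, y to its left, z up, the work surface at z = 0. Lengths are in m, angles in rad, forces in N, time in s.
With the tool pointing down it reaches from about 0.425 to 0.925 m from the base axis. Payload 6.8 kg.
Tool frame: the origin (TCP) lies at the very end of the fingers, on their centre line; the grasp point (between the pads) lies 19 mm behind it; z points along the fingers, y is the line along which they close (so a half turn about z gives the same grasp; the last joint's range is limited). The gripper opens to 85 mm and grips with 20 to 120 N. Pads are 22 mm wide; open, the fingers measure 114 mm over their backs; the gripper's body (76 mm by 85 mm) begins 54 mm behind the grasp point. The pads swing forward as they close: fully open they stand 13 mm farther back than shut.
Start: joints at [-1.337, 0.477, 0.022, 1.555, -0.011, 1.109, -0.083], TCP at [0.226, 0.636, 0.231] pointing down, gripper open.
Joint ranges: [-2.96, 2.96], [-0.34, 2.1], [-1.41, 1.46], [0.24, 2.44], [-1.37, 4.51], [0.17, 1.92], [-2.96, 2.96]. Speed limits (rad/s): [2.39, 2.39, 3.14, 3.14, 3.14, 3.14, 3.14].

### API

Orientations are given as a unit quaternion [w, x, y, z].
In Python, from station import bot gives the robot as it stands. The module is installed in compiled form; this text tells all that it offers.
- The arm moves only by the shell command python3 -m jog 'ROWS' [OPENING] [FORCE]. ROWS is JSON, a list of rows, each a list of 4 numbers: the shift along the tool's x, y, z in cm, then the turn about the tool's z in rad. In form: [[x, y, z, spin], ...]. A call has 1 to 20 rows; each row is the pose to reach, as a shift and turn from the pose commanded when the call began, along the tool's axes at that moment; what a row does not reach only later rows make up. A row lasts 1/12 s, in which the tool goes at most 41.7 mm and 7.16 degrees, less where a joint would pass 70% of its speed; a pose out of reach is approached as far as the arm can. A call with a gripper value outside its range is refused whole. OPENING is the closure, from -1 (fully open) to 1 (shut), set as the call begins (- or left out, the last holds). The fingers move at their own pace and stop on an object; FORCE is the grip in N (left out, the last holds). Time passes only in rows, so rows that repeat a pose let the fingers close. It gives the time, the measured TCP pose, the force, the opening and the grip force at its end, in the units of the state.
- bot.get_obs(): the state, without advancing time (a new reading comes with each control period).
- bot.read_camera(name): name is "scene" or "side" or "wrist"; returns a dict with "pixels" (400x640x3 uint8, red, green, blue), "depth" (400x640 float32, m along the optical axis (not along the pixel's ray), 0 where there is no reading), "fovy" (degrees; the focal length in pixels is half the picture's height over the tangent of half this angle, whatever the lens; pixels are square), "cx", "cy" (the principal point, pixels), "pose" (4x4, takes a point from camera to world coordinates). Camera axes: x right, y down, z forward; pixel columns grow to the right and rows downward; lengths in m; the calibration is good to about 2 mm. A picture is of the moment at which its call begins.
- bot.hand_in(): hands the job in; it is judged then, once.
The state is a dict: "t": time; "q": joint angles; "joint_vel": joint speeds; "joint_torque": joint torques, N m; "eef_pos": TCP position; "tool_rot": TCP orientation; "contact_force": force on the tool from outside, world axes, zero at the start; "torque": the same for the moment, N m; "gripper_width": opening from 0.0 (shut) to 1.0 (fully open); "grasp_force": force on a finger pad.
Only numpy, scipy, OpenCV 4.12 (cv2) and the standard library are available. Lean on these libraries where they do the work, as an engineer would, in place of code of your own. Each camera call takes 0.05 s, during which the arm holds its last target. There are 200 camera calls.

### The job

The four-way parts tray is locked by a tapered plug wedged in its hub: while the plug is still down in its seat, twist it about a sixth of a turn to break it free, only then pull it out, and leave it on the cork mat. Then press down the thumb plate over the outer corner of the compartment that holds the hex nuts, gently as far as the tray goes, so that all three nuts slide out into the pan below and nothing else does. Do not pick the nuts out or touch them, leave the bottle, the round bar end and the flange on the bench where they are, and let the tray come back level.

Things in the scene. Friction and masses are not known exactly. Their poses are not given: they have to be found in the camera images.
- stand: Fixed round aluminium drip pan, 372 mm across at the rim and 30 mm high, floor 4 mm thick, with a 60 mm column in its centre that carries the tilting tray. Origin: centre of the pan's underside, on the bench. x and y are parallel to the sides of the level tray.
- tray: Grey metal tray, 160 x 160 mm, on a sprung two-way pivot over the pan. Origin: the pivot, on the hub's axis, 115 mm above the bench; x, y parallel to its sides, z up. Floor top at z = 5, wall and divider tops at z = 33 mm. Dividers (3 mm) along x = 0 and y = 0 make four compartments. The outer walls stop 38 mm short of each corner: an open mouth per compartment; the floor runs on to the corner.
- yoke (a joint): Tilt of the tray about the stand's x, rad, 0 = level; it has a like tilt about y. With the plug out each goes to +-0.45 rad against springs: about 13 N straight down on a thumb plate brings both to their stops, the plate going 65 mm almost straight down. Let go, it returns level. Parts slide at 12 to 18 degrees. Tipped toward a side, neighbours may spill.
- plate_a (a point): Centre of the top of the flat steel thumb plate over the mouth at the tray's +x +y corner, at (70, 70, 37) mm in the tray's frame. The plate is 64 mm across, 34 mm deep (radially) and 4 mm thick; parts slide out under it (28 mm clear).
- plate_b (a point): Centre of the top of the flat steel thumb plate over the mouth at the tray's -x +y corner, at (-70, 70, 37) mm in the tray's frame. The plate is 64 mm across, 34 mm deep (radially) and 4 mm thick; parts slide out under it (28 mm clear).
- plate_c (a point): Centre of the top of the flat steel thumb plate over the mouth at the tray's -x -y corner, at (-70, -70, 37) mm in the tray's frame. The plate is 64 mm across, 34 mm deep (radially) and 4 mm thick; parts slide out under it (28 mm clear).
- plate_d (a point): Centre of the top of the flat steel thumb plate over the mouth at the tray's +x -y corner, at (70, -70, 37) mm in the tray's frame. The plate is 64 mm across, 34 mm deep (radially) and 4 mm thick; parts slide out under it (28 mm clear).
- plug: Tapered round steel plug with a flat T bar on top, 124 mm long, about 0.15 kg. Origin: centre of its foot, z toward the bar. Shank 20 mm across at the foot, 25 mm at z = 92 mm; the bar is 50 mm along x, 12 mm thick along y, from z = 92 to 124 mm. It starts upright in the hub, foot 60 mm above the bench, x within 0.1 rad of the stand's x, and keeps the tray from tilting.
- plug_grip (a point): On the plug's axis, 112 mm above its foot, 12 mm below the bar's top: where to grip the bar. A straight pull on the wedged plug takes 30 to 50 N. A twist either way (about 0.3 N m; grip hard, 40 N or more) frees it after 0.55 rad; go past 0.6 rad from the stand's x before it has risen 4 mm.
- hub_top (a point): Centre of the top of the tray's square hub, 34 mm outside with a 28 mm square bore, its top 33 mm above the tray's origin. The plug comes out straight up; its foot must rise 90 mm to clear the hub.
- mat: Light brown cork mat, 160 x 140 x 4 mm (x, y, z), fixed flat on the bench. Origin: centre of its underside.
- nut1: M10 hex nut of bare steel, 17 mm across flats (19.6 over the corners), 9 mm high, with a dark hole on top; lying flat. Origin: centre of its underside.
- nut2: M10 hex nut of bare steel, 17 mm across flats (19.6 over the corners), 9 mm high, with a dark hole on top; lying flat. Origin: centre of its underside.
- nut3: M10 hex nut of bare steel, 17 mm across flats (19.6 over the corners), 9 mm high, with a dark hole on top; lying flat. Origin: centre of its underside.
- spacer1: Round steel spacer, 20 mm across, 20 mm high, standing in its compartment. Origin: centre of its underside.
- spacer2: Round steel spacer, 20 mm across, 20 mm high, standing in its compartment. Origin: centre of its underside.
- tab1: Square steel weld tab, 22 x 22 x 8 mm, lying flat in its compartment. Origin: centre of its underside.
- tab2: Square steel weld tab, 22 x 22 x 8 mm, lying flat in its compartment. Origin: centre of its underside.
- pin1: Steel dowel pin, 12 mm across, 34 mm long along its x, lying in its compartment. Origin: on its lowest line at mid-length.
- pin2: Steel dowel pin, 12 mm across, 34 mm long along its x, lying in its compartment. Origin: on its lowest line at mid-length.
- spray: White plastic bottle, 64 mm across, 190 mm high, standing on the bench. Origin: centre of its underside.
- stub: Short round steel bar end, 56 mm across, 60 mm high, standing on the bench. Origin: centre of its underside.
- flange: Steel exhaust flange, 90 x 70 x 10 mm, lying on the bench. Origin: centre of its underside.
Things that resemble listed ones, but are neither listed nor needed, are in the scene too. Several things have the shape of the plug; the one meant has the colours described above.

How it is judged:
On the way, in this order (a step that is already met when the one before it is completed fails the run):
1. the plug has been twisted by at least 0.6 rad from the stand's x while still down in its seat (risen less than 4 mm) (angle between the x axis of plug and the x axis of stand, either way round above 0.6 rad and z of plug in the frame of stand below 0.064 m and horizontal distance between plug and stand below 0.01 m), for 0.05 s.
2. the plug lies on the cork mat and is let go (horizontal distance between plug and mat below 0.08 m and height (world z) of plug below 0.05 m and height (world z) of plug_grip below 0.13 m and contact force between the fingers and plug below 0.2 N), for 0.2 s.
3. the tray is tipping under the press of the gripper (angle between tray's own z axis and vertical above 0.15 rad and contact force between the fingers and tray above 2 N), for 0.1 s.
4. all three nuts are in the pan (height (world z) of each of nut1, nut2, nut3 below 0.045 m and horizontal distance between each of nut1, nut2, nut3 and stand below 0.18 m), for 0.2 s.
At the end, for the whole second after the job is handed in: The nuts lie still in the pan (below 45 mm, within 180 mm of the stand's axis); the plug is at rest on the mat (foot within 80 mm of the mat's centre, below 50 mm; grip point below 130 mm); the tray is still and level within 0.1 rad; spacers, tabs and pins are still in the tray (all of step 4 and horizontal distance between plug and mat below 0.08 m and height (world z) of plug below 0.05 m and height (world z) of plug_grip below 0.13 m and angle between tray's own z axis and vertical below 0.1 rad and angular speed of tray below 0.2 rad/s and linear speed of each of plug, nut1, nut2, nut3 below 0.02 m/s and z of each of spacer1, spacer2, tab1, tab2, pin1, pin2 in the frame of tray above 0 m and horizontal distance between each of spacer1, spacer2, tab1, tab2, pin1, pin2 and tray below 0.11 m); the robot touches nothing.
It fails at once if a spacer, tab or pin falls out of the tray (below 75 mm) (height (world z) of any of spacer1, spacer2, tab1, tab2, pin1, pin2 below 0.075 m).
It fails at once if a nut is touched by the gripper (over 1 N) (contact force between any of the arm, the fingers and nut1 above 1 N or contact force between any of the arm, the fingers and nut2 above 1 N or contact force between any of the arm, the fingers and nut3 above 1 N).
It fails at once if the tray is pressed harder than 60 N (contact force between any of the fingers, the arm and tray above 60 N).
It fails at once if a thing on the bench (bottle, bar end or flange) is moved by over 40 mm (distance of any of spray, stub, flange from where it was at the start of the episode above 0.04 m).
It also fails if it takes over 56 s, if anything falls off the work surface, if the arm or the gripper's body presses on something with over 40 N, if the wrist force passes 120 N, or if a joint passes its speed limit or range.

## Working session

There is one attempt and no reset: what is moved stays moved. The work goes in short steps, Python scripts to look and compute and a shell command to move; the robot and the scene stay as the last step left them, time stands still between calls to the robot, and variables do not carry over. Pictures are saved under pics/ and viewed, at most 10 in all, crops included, and the job is handed in when it is done.

```bash
mkdir -p pics; cat > h.py <<'E'
import numpy as np, cv2
from station import bot
def cap(n):
    c=bot.read_camera(n); np.savez(f'{n}.npz',**c); return c
def world(c,u,v,z=None):
    f=200/np.tan(np.radians(c['fovy'])/2); P=c['pose']
    d=P[:3,:3]@np.array([(u-c['cx'])/f,(v-c['cy'])/f,1.0]); o=P[:3,3]
    s=c['depth'][int(round(v)),int(round(u))] if z is None else (z-o[2])/d[2]
    return o+s*d
def cloud(c):
    f=200/np.tan(np.radians(c['fovy'])/2); v,u=np.mgrid[0:400,0:640]
    p=np.stack([(u-c['cx'])/f,(v-c['cy'])/f,np.ones_like(u)],-1)*c['depth'][...,None]
    return p@c['pose'][:3,:3].T+c['pose'][:3,3]
E
python3 - <<'E'
from h import *
o=bot.get_obs(); print(o['t'],o['eef_pos'],o['tool_rot'])
for n in('scene','side'):
    c=cap(n); cv2.imwrite(f'pics/{n}0.png',c['pixels'][...,::-1]); print(n,c['fovy'],np.round(c['pose'],3).tolist())
E
```

```text
0.0 [0.22607364 0.63541181 0.23035971] [-8.03575070e-05  1.70052727e-01  9.85434567e-01 -8.81861467e-04]
scene 45.270874508420114 [[0.348, 0.716, -0.605, 1.181], [0.937, -0.278, 0.21, -0.275], [-0.018, -0.641, -0.768, 1.022], [0.0, 0.0, 0.0, 1.0]]
side 57.14789947461086 [[0.875, -0.272, 0.402, 0.151], [-0.484, -0.526, 0.699, -0.595], [0.021, -0.806, -0.591, 0.63], [0.0, 0.0, 0.0, 1.0]]
```

View pics/scene0.png

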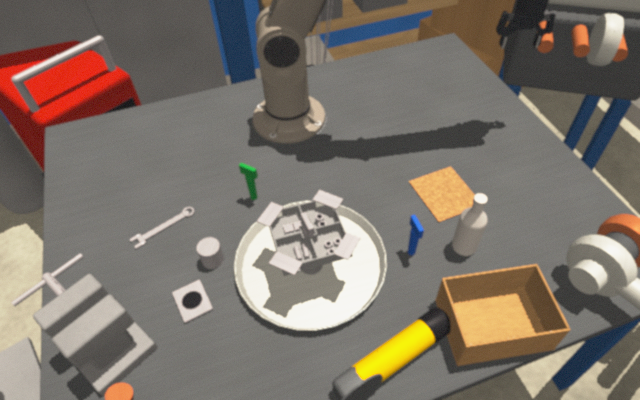

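View pics/side0.png

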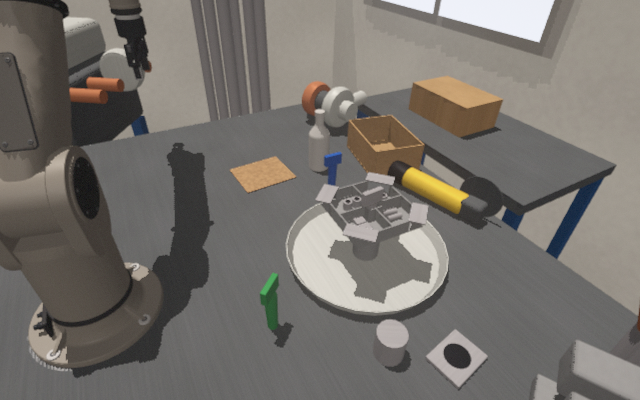

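The scene view shows the pan near (310,265), the tray near (312,232), the mat at (443,192), the bottle at (470,228), and the green and blue decoy plugs at (250,182) and (415,235). The side view shows the same layout, with the tray at (370,210). I'll zoom in on the tray next.

```bash
python3 - <<'E'
from h import *
L=lambda n:dict(np.load(n+'.npz'))
a,b=L('scene'),L('side')
A=cv2.resize(a['pixels'][180:285,245:375],None,fx=3.05,fy=3.05,interpolation=cv2.INTER_CUBIC)
B=cv2.resize(b['pixels'][165:270,305:435],None,fx=3.05,fy=3.05,interpolation=cv2.INTER_CUBIC)
cv2.imwrite('pics/crop0.png',np.hstack([A,B])[...,::-1])
# pan rim: points z 25..33mm ; tray points z 0.14..0.16
for n,c in(('scene',a),('side',b)):
    p=cloud(c); hsv=cv2.cvtColor(c['pixels'],cv2.COLOR_RGB2HSV)
    near=(np.abs(p[...,0]-0.65)<.4)&(np.abs(p[...,1])<.4)
    m=(p[...,2]>.024)&(p[...,2]<.033)&near&(hsv[...,1]<60)
    m=cv2.morphologyEx(m.astype(np.uint8),cv2.MORPH_CLOSE,np.ones((3,3)))
    k,l,s,_=cv2.connectedComponentsWithStats(m); i=1+np.argmax(s[1:,4])
    q=p[(l==i)][:,:2]; M=np.c_[2*q,np.ones(len(q))]; x=np.linalg.lstsq(M,(q**2).sum(1),rcond=None)[0]
    print(n,'pan',x[:2],np.sqrt(x[2]+x[0]**2+x[1]**2),len(q))
    C=x[:2]; d=np.hypot(p[...,0]-C[0],p[...,1]-C[1])
    t=(p[...,2]>.149)&(p[...,2]<.157)&(d<.13)
    r=cv2.minAreaRect(p[t&(d>.08)][:,:2].astype(np.float32)*1000); print('plates rect',r,t.sum())
    for lo in (.15,.165,.174):
        g=(p[...,2]>lo)&(p[...,2]<.19)&(d<.05); 
        if g.sum()>3:
            q=p[g]; w=cv2.minAreaRect(q[:,:2].astype(np.float32)*1000); print('bar',lo,g.sum(),q.mean(0),q.max(0),w)
    m=(hsv[...,0]<20)&(hsv[...,1]>80)&(p[...,2]<.015)&(p[...,2]>-.005)&(p[...,1]>-.5)
    k,l,s,_=cv2.connectedComponentsWithStats(m.astype(np.uint8)); i=1+np.argmax(s[1:,4])
    print('mat',cv2.minAreaRect(p[l==i][:,:2].astype(np.float32)*1000),s[i])
E
```

```text
scene pan [ 0.55605799 -0.11379432] 0.18226047389424607 393
plates rect ((555.2117919921875, -113.61564636230469), (207.18470764160156, 205.9405975341797), 87.604248046875) 1574
bar 0.15 229 [ 0.56091471 -0.11597241  0.17200037] [ 0.60423786 -0.07606731  0.18821135] ((559.0485229492188, -116.94839477539062), (68.49008178710938, 59.05291748046875), 42.75623321533203)
bar 0.165 154 [ 0.56004759 -0.11534057  0.18043854] [ 0.5820443  -0.10697713  0.18821135] ((556.2349853515625, -114.27616119384766), (51.271278381347656, 12.657035827636719), 3.9434473514556885)
bar 0.174 123 [ 0.55876187 -0.11479496  0.18321713] [ 0.58078702 -0.10697713  0.18821135] ((555.7848510742188, -114.30719757080078), (50.368797302246094, 12.657035827636719), 3.9434473514556885)
mat ((834.9862060546875, 240.9097137451172), (181.80609130859375, 118.42109680175781), 78.39614868164062) [ 451  285   96   60 3766]
side pan [ 0.52990262 -0.14515327] 0.1798770723353285 701
plates rect ((554.5693359375, -119.80706024169922), (198.8142547607422, 205.81202697753906), 87.30616760253906) 1175
bar 0.15 331 [ 0.54253512 -0.12645494  0.16823417] [ 0.57313863 -0.10971602  0.18509453] ((525.9514770507812, -142.06817626953125), (97.99211120605469, 45.2938346862793), 50.153785705566406)
bar 0.165 192 [ 0.5486386  -0.11910238  0.17709292] [ 0.57313863 -0.10971602  0.18509453] ((550.9977416992188, -116.96771240234375), (14.129663467407227, 44.38036346435547), 89.24996185302734)
bar 0.174 126 [ 0.54929614 -0.11839549  0.18102147] [ 0.57313863 -0.10971602  0.18509453] ((551.0028076171875, -117.03299713134766), (14.032018661499023, 44.42338943481445), 88.79475402832031)
mat ((467.3638000488281, 314.48150634765625), (160.52552795410156, 154.57284545898438), 3.601487398147583) [ 230  157   66   36 1350]
```

View pics/crop0.png

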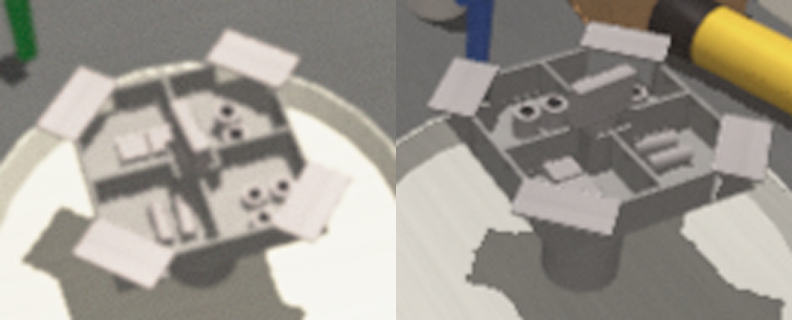

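The crop shows three nuts with dark holes in the scene's bottom-right compartment, which is world +x +y. The spacers are top-right, the tabs top-left and the pins bottom-left. The steel plug's bar runs roughly along world x, so the plate to press is plate_a at the world +x +y corner. Next I'll locate the obstacles and work out the shift to a hover pose.

```bash
cat >> h.py <<'E'
from scipy.spatial.transform import Rotation as Ro
def shift(target, yawy=None):
    "shift in tool axes (cm) to a world point and spin so that tool y lies along world angle yawy (mod pi)"
    o=bot.get_obs(); q=o['tool_rot']; R=Ro.from_quat([q[1],q[2],q[3],q[0]]).as_matrix()
    s=R.T@(np.array(target)-o['eef_pos'])*100; a=np.arctan2(R[1,1],R[0,1])
    sp=None if yawy is None else (a-yawy+np.pi/2)%np.pi-np.pi/2
    return np.round(s,2), sp, round(float(a),3)
E
python3 - <<'E'
from h import *
for n in('scene','side'):
    c=dict(np.load(n+'.npz')); p=cloud(c); hsv=cv2.cvtColor(c['pixels'],cv2.COLOR_RGB2HSV)
    B=(p[...,0]>.2)&(p[...,0]<1.1)&(abs(p[...,1])<.5)&(p[...,2]>.02)
    for k,m in(('blue',(abs(hsv[...,0]-115)<10)&(hsv[...,1]>120)),('green',(abs(hsv[...,0]-65)<15)&(hsv[...,1]>120)),('bottle',(p[...,2]>.13)&(p[...,2]<.25)&(p[...,1]>.12)&(hsv[...,1]<60))):
        q=p[m&B]; print(n,k,len(q),np.round(np.median(q,0),3) if len(q) else '',np.round(q.max(0),3))
print(shift([.555,-.115,.36],np.pi/2+.03))
E
```

```text
Traceback (most recent call last):
ValueError: zero-size array to reduction operation maximum which has no identity
```

```bash
python3 - <<'E'
from h import *
for n in('scene','side'):
    c=dict(np.load(n+'.npz')); p=cloud(c); hsv=cv2.cvtColor(c['pixels'],cv2.COLOR_RGB2HSV)
    B=(p[...,0]>.2)&(p[...,0]<1.1)&(abs(p[...,1])<.5)&(p[...,2]>.02)
    for k,m in(('blue',(abs(hsv[...,0].astype(int)-115)<12)&(hsv[...,1]>120)),('green',(abs(hsv[...,0].astype(int)-65)<20)&(hsv[...,1]>120)),('bottle',(p[...,2]>.13)&(p[...,2]<.25)&(p[...,1]>.12)&(hsv[...,1]<60))):
        q=p[m&B]; print(n,k,len(q),*([np.round(np.median(q,0),3),np.round(q.max(0),3)] if len(q) else ''))
print(shift([.555,-.115,.36],np.pi/2+.03))
E
```

```text
scene blue 307 [0.616 0.131 0.103] [0.637 0.142 0.128]
scene green 273 [ 0.296 -0.193  0.103] [ 0.311 -0.174  0.131]
scene bottle 1349 [0.823 0.467 0.146] [0.895 0.5   0.194]
side blue 295 [0.605 0.129 0.101] [0.65  0.238 0.126]
side green 224 [ 0.282 -0.199  0.123] [ 0.306 -0.174  0.126]
side bottle 440 [0.65  0.272 0.146] [0.892 0.499 0.191]
(array([-56.15, -59.7 , -12.85]), np.float64(-0.3718233354312812), 1.229)
```

```bash
python3 -m jog '[[-4,-4,-4,0],[-8,-8,-8,0],[-56.2,-59.7,-12.8,-0.37],[-56.2,-59.7,-12.8,-0.37],[-56.2,-59.7,-12.8,-0.37],[-56.2,-59.7,-12.8,-0.37],[-56.2,-59.7,-12.8,-0.37],[-56.2,-59.7,-12.8,-0.37],[-56.2,-59.7,-12.8,-0.37],[-56.2,-59.7,-12.8,-0.37],[-56.2,-59.7,-12.8,-0.37],[-56.2,-59.7,-12.8,-0.37],[-56.2,-59.7,-12.8,-0.37],[-56.2,-59.7,-12.8,-0.37],[-56.2,-59.7,-12.8,-0.37],[-56.2,-59.7,-12.8,-0.37],[-56.2,-59.7,-12.8,-0.37],[-56.2,-59.7,-12.8,-0.37],[-56.2,-59.7,-12.8,-0.37],[-56.2,-59.7,-12.8,-0.37]]' -1 40
python3 - <<'E'
from h import *
print(bot.get_obs()['q'],shift([.555,-.115,.36],np.pi/2+.03))
E
```

```text
t: 1.77
eef_pos: [0.5533, -0.1112, 0.3587]
tool_rot: [-0.0, -0.014, 1.0, 0.0]
contact_force: [1.8, 0.6, -0.8]
gripper_width: 0.998
grasp_force: 0.0
[-0.36136001  0.20737742  0.54146549  1.68353198 -0.11115216  1.28156162
  1.8017704 ] (array([-0.15, -0.39, -0.13]), np.float64(-0.0014581117365137786), 1.599)
```

```bash
python3 - <<'E'
from h import *
c=cap('wrist'); cv2.imwrite('pics/w1.png',c['pixels'][...,::-1]); p=cloud(c)
C=np.array([.555,-.115]); d=np.hypot(p[...,0]-C[0],p[...,1]-C[1])
g=(p[...,2]>.176)&(p[...,2]<.19)&(d<.045); q=p[g]
print('bar',g.sum(),q.mean(0),cv2.minAreaRect(q[:,:2].astype(np.float32)*1000))
t=(p[...,2]>.1485)&(p[...,2]<.156)&(d<.13)&(d>.075); q=p[t]
print('plates',t.sum(),cv2.minAreaRect(q[:,:2].astype(np.float32)*1000))
for i in(1,-1):
  for j in(1,-1):
    s=q[((q[:,0]-C[0])*i>.03)&((q[:,1]-C[1])*j>.03)]; print(i,j,len(s),s.mean(0) if len(s) else '')
print(c['pose'][:3,3])
E
```

```text
bar 420 [ 0.55337817 -0.11365303  0.18342018] ((554.5455322265625, -113.68191528320312), (49.94187927246094, 11.919652938842773), 3.5820505619049072)
plates 5380 ((554.2525024414062, -113.20941162109375), (207.2720489501953, 206.582763671875), 87.88005065917969)
1 1 1091 [ 0.62626019 -0.04634821  0.15114152]
1 -1 1128 [ 0.62031981 -0.18617909  0.15152816]
-1 1 1521 [ 0.48697269 -0.04129203  0.15169519]
-1 -1 1567 [ 0.48137606 -0.17984472  0.15211995]
[ 0.47937627 -0.11349292  0.50120626]
```

View pics/w1.png

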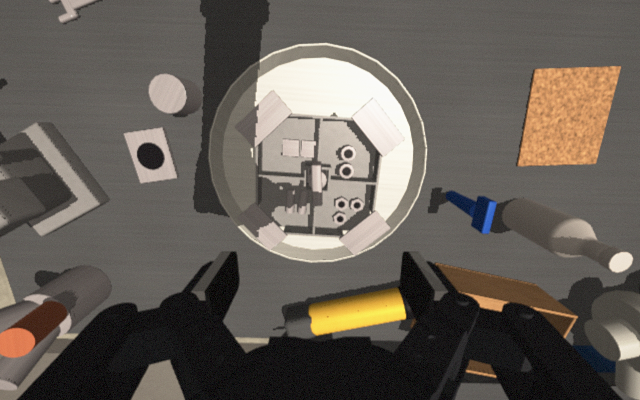

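The wrist view shows the nuts at about (345,205), toward world +x +y, which confirms plate_a. The plug bar is at (316,178) and the mat at (568,115). The bar points at +0.063 rad and the stand's x at -0.037 rad, so I'll twist counter-clockwise, which is negative spin.

```bash
python3 - <<'E'
from h import *
print(shift([.5545,-.1137,.155],1.633))
E
```

```text
(array([ 0.1 ,  0.78, 20.47]), np.float64(-0.042771766258746124), 1.59)
```

```bash
python3 -m jog '[[0,0,0,0],[0,0,0,0],[0,0,0,0],[0,0,0,0]]'; python3 - <<'E'
from h import *
print(shift([.5545,-.1137,.155],1.633))
E
```

```text
t: 2.15
eef_pos: [0.5529, -0.1075, 0.3583]
tool_rot: [-0.0, -0.015, 1.0, 0.0]
contact_force: [0.2, 0.2, 1.2]
gripper_width: 0.998
grasp_force: 0.0
(array([-0.15, -0.64, 20.33]), np.float64(-0.031383135380195215), 1.602)
```

```bash
python3 -m jog '[[0,0,0,0],[0,0,0,0],[0,0,0,0],[0,0,0,0],[0,0,0,0],[0,0,0,0]]'; python3 - <<'E'
from h import *
print(shift([.5545,-.1137,.155],1.633), bot.get_obs()['joint_vel'])
c=cap('wrist'); p=cloud(c);C=np.array([.555,-.115]); d=np.hypot(p[...,0]-C[0],p[...,1]-C[1])
g=(p[...,2]>.176)&(p[...,2]<.19)&(d<.045); q=p[g]
print('bar',g.sum(),cv2.minAreaRect(q[:,:2].astype(np.float32)*1000))
print(shift([.5545,-.1137,.155],1.633))
E
```

```text
t: 2.65
eef_pos: [0.5532, -0.1092, 0.3587]
tool_rot: [0.0, -0.014, 1.0, 0.0]
contact_force: [0.4, 0.1, 0.5]
gripper_width: 0.998
grasp_force: 0.0
(array([-0.12, -0.46, 20.37]), np.float64(-0.03388781248185446), 1.599) [ 1.70692493e-03  8.56398906e-05  1.82010878e-03 -1.56234018e-03
 -1.39488028e-03 -2.61134265e-04  3.68348444e-04]
bar 422 ((554.37744140625, -113.6328353881836), (49.965396881103516, 11.84057903289795), 1.6565507650375366)
(array([-0.12, -0.45, 20.37]), np.float64(-0.03403201556138025), 1.599)
```

```bash
python3 -m jog '[[-0.1,-0.45,2,-0.03],[-0.1,-0.45,5,-0.03],[-0.1,-0.45,8,-0.03],[-0.1,-0.45,11,-0.03],[-0.1,-0.45,14,-0.03],[-0.1,-0.45,16,-0.03],[-0.1,-0.45,18,-0.03],[-0.1,-0.45,19,-0.03],[-0.1,-0.45,20,-0.03],[-0.1,-0.45,20.3,-0.03],[-0.1,-0.45,20.3,-0.03],[-0.1,-0.45,20.3,-0.03],[-0.1,-0.45,20.3,-0.03],[-0.1,-0.45,20.3,-0.03]]'; python3 - <<'E'
from h import *
print(shift([.5545,-.1137,.155],1.633))
c=cap('wrist'); cv2.imwrite('pics/w2.png',c['pixels'][...,::-1])
E
```

```text
t: 3.87
eef_pos: [0.555, -0.1138, 0.1566]
tool_rot: [0.001, -0.029, 1.0, 0.0]
contact_force: [1.0, -0.1, -1.0]
gripper_width: 1.004
grasp_force: 0.0
(array([0.05, 0.02, 0.16]), np.float64(-0.004016888612439429), 1.629)
```

View pics/w2.png

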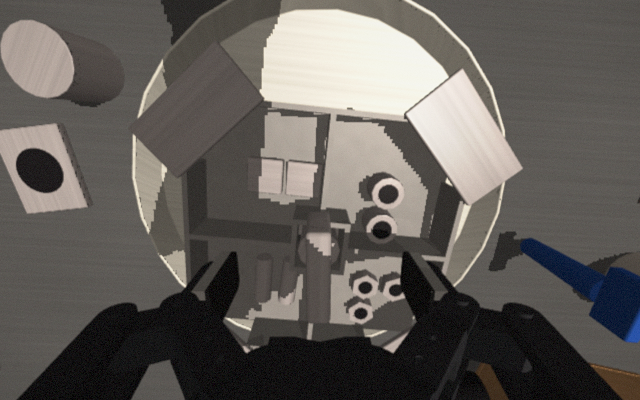

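The open fingers straddle the bar, which is centred at about (318,260). The nuts, near (365,295), are below and clear of the fingers. I'll close with a hard grip.

```bash
python3 -m jog '[[0,0,0.1,0],[0,0,0.1,0],[0,0,0.1,0],[0,0,0.1,0],[0,0,0.1,0],[0,0,0.1,0],[0,0,0.1,0],[0,0,0.1,0],[0,0,0.1,0],[0,0,0.1,0],[0,0,0.1,0],[0,0,0.1,0]]' 1 90
```

```text
t: 4.92
eef_pos: [0.5544, -0.1141, 0.1549]
tool_rot: [0.0, -0.029, 1.0, -0.0]
contact_force: [-0.7, -1.6, 3.8]
gripper_width: 0.125
grasp_force: 89.1
```

```bash
python3 -m jog '[[0,0,0,-0.05],[0,0,0,-0.12],[0,0,0,-0.2],[0,0,0,-0.28],[0,0,0,-0.36],[0,0,0,-0.44],[0,0,0,-0.52],[0,0,0,-0.6],[0,0,0,-0.68],[0,0,0,-0.75],[0,0,0,-0.75],[0,0,0,-0.75],[0,0,0,-0.75],[0,0,0,-0.75],[0,0,0,-0.75]]'; python3 - <<'E'
from h import *
print(shift([.5545,-.1137,.155]),bot.get_obs()['torque'],bot.get_obs()['q'])
c=cap('scene'); p=cloud(c); d=np.hypot(p[...,0]-.5545,p[...,1]+.1137)
cv2.imwrite('pics/s2.png',cv2.resize(c['pixels'][150:290,230:400],None,fx=3.5,fy=3.5)[...,::-1])
E
```

```text
t: 6.17
eef_pos: [0.5546, -0.1135, 0.1548]
tool_rot: [0.0, -0.393, 0.92, -0.0]
contact_force: [-0.2, 1.0, 4.7]
gripper_width: 0.126
grasp_force: 89.3
(array([ 0.03, -0.01, -0.02]), None, 2.378) [ 0.14130178 -0.09391957 -0.04594545] [-0.1435032   0.39476771  0.2979205   1.9098203  -0.15013882  0.8577836
  2.60960874]
```

View pics/s2.png

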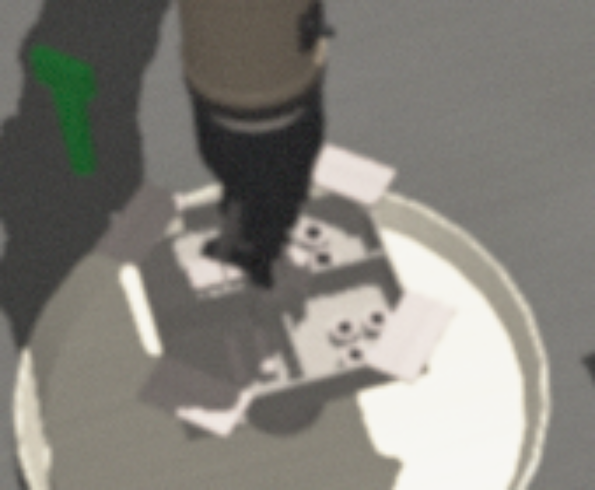

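The gripper still holds the bar, at crop position (265,270), and the tray is level. The twist reached about 0.84 rad from the stand's x, the width is unchanged and the torque is low, so the plug is free. Next I'll pull it straight up.

```bash
python3 -m jog '[[0,0,-0.3,-0.75],[0,0,-0.6,0],[0,0,-1,0],[0,0,-1.5,0],[0,0,-2,0],[0,0,-3,0],[0,0,-4,0],[0,0,-5,0],[0,0,-6,0],[0,0,-7,0],[0,0,-8,0],[0,0,-9,0],[0,0,-10,0],[0,0,-11,0],[0,0,-12,0],[0,0,-13,0],[0,0,-13,0],[0,0,-13,0]]'; python3 - <<'E'
from h import *
print(shift([.467,.314,.285],np.pi/2))
E
```

```text
t: 7.72
eef_pos: [0.5546, -0.1138, 0.2852]
tool_rot: [0.001, -0.393, 0.919, -0.0]
contact_force: [0.1, -0.0, -2.0]
gripper_width: 0.125
grasp_force: 88.3
(array([-2.488e+01,  3.589e+01,  1.000e-02]), np.float64(0.8081818484239127), 2.379)
```

```bash
python3 -m jog '[[-1,1.5,0,0],[-3,4,0,0],[-5,7,0,0.05],[-7,10,0,0.12],[-9,13,0,0.2],[-11,16,0,0.3],[-13,19,0,0.4],[-15,22,0,0.5],[-17,25,0,0.6],[-19,28,0,0.7],[-21,31,0,0.8],[-23,33.5,0,0.8],[-24.5,35.3,0,0.8],[-24.9,35.9,0,0.8],[-24.9,35.9,0,0.8],[-24.9,35.9,0,0.8],[-24.9,35.9,0,0.8],[-24.9,35.9,0,0.8]]'; python3 - <<'E'
from h import *
c=dict(np.load('scene.npz')); print('mat scene',world(c,443,192,.004))
c=cap('wrist'); p=cloud(c); hsv=cv2.cvtColor(c['pixels'],cv2.COLOR_RGB2HSV)
m=(hsv[...,0]<20)&(hsv[...,1]>80)&(p[...,2]<.015)&(p[...,2]>-.01)&(p[...,0]<.65)&(p[...,1]>.15)
q=p[m]; print(m.sum(),q.min(0),q.max(0),cv2.minAreaRect(q[:,:2].astype(np.float32)*1000))
cv2.imwrite('pics/w3.png',c['pixels'][...,::-1])
print(shift([.467,.314,.285],np.pi/2))
E
```

```text
t: 9.22
eef_pos: [0.4675, 0.3122, 0.2846]
tool_rot: [-0.0, -0.003, 1.0, -0.0]
contact_force: [-0.5, 0.1, -1.4]
gripper_width: 0.125
grasp_force: 88.2
mat scene [0.46334866 0.30753844 0.004     ]
9034 [ 0.38268698  0.23646608 -0.00352372] [0.55195663 0.3862699  0.00689037] ((467.537353515625, 311.2955322265625), (162.69749450683594, 142.38485717773438), 3.1364171504974365)
(array([ 0.04,  0.15, -0.03]), np.float64(0.005531408842265106), 1.576)
```

View pics/w3.png

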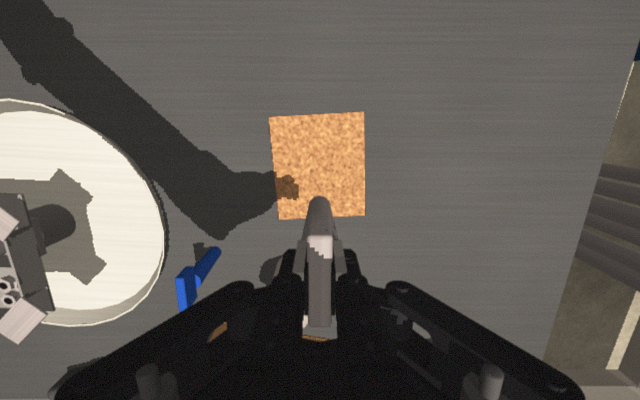

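The wrist view shows the plug held upright at (320,230) over the mat, which measures to a centre of (0.4675, 0.311). I'll lower it onto the mat.

```bash
python3 -m jog '[[0,0,1.5,0],[0,0,4,0],[0,0,7,0],[0,0,10,0],[0,0,13,0],[0,0,15,0],[0,0,16.5,0],[0,0,17.5,0],[0,0,17.8,0],[0,0,18,0],[0,0,18.2,0],[0,0,18.3,0],[0,0,18.3,0],[0,0,18.3,0]]'
```

```text
t: 10.43
eef_pos: [0.4671, 0.3146, 0.1023]
tool_rot: [0.0, -0.004, 1.0, 0.0]
contact_force: [0.5, 0.8, -1.9]
gripper_width: 0.121
grasp_force: 88.3
```

```bash
python3 -m jog '[[0,0,0.1,0],[0,0,0.15,0],[0,0,0.2,0],[0,0,0.25,0],[0,0,0.25,0],[0,0,0.25,0]]'
```

```text
t: 10.93
eef_pos: [0.4667, 0.3143, 0.0991]
tool_rot: [-0.0, -0.004, 1.0, -0.0]
contact_force: [-0.3, 0.5, -1.9]
gripper_width: 0.123
grasp_force: 88.3
```

```bash
python3 -m jog '[[0,0,0.05,0],[0,0,0.1,0],[0,0,0.15,0],[0,0,0.15,0],[0,0,0.15,0]]'
```

```text
t: 11.35
eef_pos: [0.4671, 0.3145, 0.0988]
tool_rot: [0.0, -0.004, 1.0, 0.0]
contact_force: [-2.8, -1.2, 9.4]
gripper_width: 0.128
grasp_force: 90.1
```

```bash
python3 -m jog '[[0,0,-0.1,0],[0,0,-0.1,0],[0,0,-0.1,0]]' 1 20; python3 -m jog '[[0,0,0,0],[0,0,0,0],[0,0,0,0],[0,0,0,0],[0,0,0,0],[0,0,0,0],[0,0,0,0],[0,0,0,0],[0,0,0,0],[0,0,0,0]]' -1 20; python3 - <<'E'
from h import *
c=cap('side'); cv2.imwrite('pics/p1.png',cv2.resize(c['pixels'][80:260,180:420],None,fx=3,fy=3)[...,::-1])
E
```

```text
t: 11.6
eef_pos: [0.467, 0.3144, 0.0989]
tool_rot: [0.0, -0.004, 1.0, 0.0]
contact_force: [-0.3, -0.6, 2.0]
gripper_width: 0.125
grasp_force: 89.1
t: 12.43
eef_pos: [0.4668, 0.3143, 0.0987]
tool_rot: [-0.0, -0.004, 1.0, 0.0]
contact_force: [0.3, -0.8, 0.1]
gripper_width: 1.002
grasp_force: 0.0
```

View pics/p1.png

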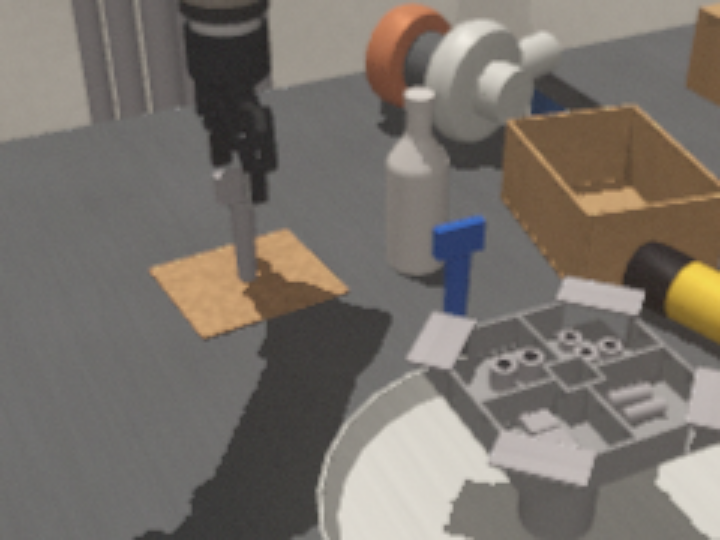

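The plug stands upright on the mat, with its foot at crop position (247,275). The tray is level and shows three nuts at (590,345). I'll retreat upward, then go above plate_a with the fingers shut.

```bash
python3 -m jog '[[0,0,-0.5,0],[0,0,-1.5,0],[0,0,-3,0],[0,0,-5,0],[0,0,-8,0],[0,0,-11,0],[0,0,-14,0],[0,0,-17,0],[0,0,-19,0],[0,0,-20,0],[0,0,-20,0],[0,0,-20,0]]'; python3 - <<'E'
from h import *
print(shift([.631,-.043,.21],.745))
c=cap('side'); p=cloud(c); g=(abs(p[...,0]-.467)<.05)&(abs(p[...,1]-.314)<.05)&(p[...,2]>.09); print(g.sum(),np.round(p[g].mean(0),3),p[g].max(0))
E
```

```text
t: 13.48
eef_pos: [0.4665, 0.3141, 0.2985]
tool_rot: [-0.0, -0.004, 1.0, 0.0]
contact_force: [-1.0, -0.4, -0.2]
gripper_width: 1.003
grasp_force: 0.0
(array([-16.15, -35.85,   8.84]), np.float64(0.8339980203251107), 1.579)
1698 [0.461 0.297 0.385] [0.50421689 0.36378907 0.48713696]
```

```bash
python3 -m jog '[[-0.5,-1,0,0],[-1.5,-3.5,0,0],[-3,-7,0,0.08],[-4.5,-10,0,0.16],[-6,-13,0,0.25],[-7.5,-16.5,0,0.35],[-9,-20,0,0.45],[-10.5,-23,0,0.55],[-12,-26.5,1,0.65],[-13.5,-30,3,0.75],[-15,-33,5,0.83],[-16,-35,7,0.83],[-16.2,-35.8,8.5,0.83],[-16.2,-35.8,8.8,0.83],[-16.2,-35.8,8.8,0.83],[-16.2,-35.8,8.8,0.83],[-16.2,-35.8,8.8,0.83],[-16.2,-35.8,8.8,0.83],[-16.2,-35.8,8.8,0.83]]' 1 20; python3 - <<'E'
from h import *
print(shift([.631,-.043,.153],.745),bot.get_obs()['q'])
c=cap('side'); p=cloud(c); g=(abs(p[...,0]-.467)<.05)&(abs(p[...,1]-.314)<.05)&(p[...,2]>.09); print(g.sum(),np.round(p[g].mean(0),3),p[g].max(0))
E
```

```text
t: 15.12
eef_pos: [0.6321, -0.0414, 0.2117]
tool_rot: [0.001, 0.399, 0.917, 0.001]
contact_force: [-0.5, -1.0, -0.0]
gripper_width: 0.002
grasp_force: 0.0
(array([-0.04, -0.2 ,  5.87]), np.float64(0.005553861608860178), 0.751) [-0.3566185   0.45147175  0.44184217  1.70551249 -0.21984334  1.03220837
  0.91016927]
212 [0.467 0.308 0.113] [0.49454089 0.31946401 0.12991521]
```

The plug is still standing on the mat. I'll press plate_a gently now.

```bash
python3 -m jog '[[0,-0.2,1.5,0],[0,-0.2,3,0],[0,-0.2,4.2,0],[0,-0.2,5,0],[0,-0.2,5.4,0],[0,-0.2,5.7,0],[0,-0.2,6,0],[0,-0.2,6.3,0],[0,-0.2,6.6,0],[0,-0.2,6.9,0],[0,-0.2,7.2,0],[0,-0.2,7.5,0],[0,-0.2,7.8,0]]'
```

```text
t: 16.25
eef_pos: [0.6313, -0.0434, 0.1331]
tool_rot: [0.001, 0.399, 0.917, 0.001]
contact_force: [1.9, 1.4, 4.7]
gripper_width: -0.003
grasp_force: 2.6
```

```bash
python3 -m jog '[[0,0,0.3,0],[0,0,0.6,0],[0,0,0.9,0],[0,0,1.2,0],[0,0,1.5,0],[0,0,1.8,0],[0,0,2.1,0],[0,0,2.4,0],[0,0,2.6,0],[0,0,2.8,0],[0,0,3,0],[0,0,3,0]]'; python3 - <<'E'
from h import *
c=cap('side'); cv2.imwrite('pics/t1.png',cv2.resize(c['pixels'][140:320,270:460],None,fx=3,fy=3)[...,::-1])
E
```

```text
t: 17.25
eef_pos: [0.6332, -0.0446, 0.1043]
tool_rot: [0.003, 0.4, 0.917, 0.001]
contact_force: [4.4, 0.3, 9.6]
gripper_width: 0.001
grasp_force: 5.1
```

View pics/t1.png

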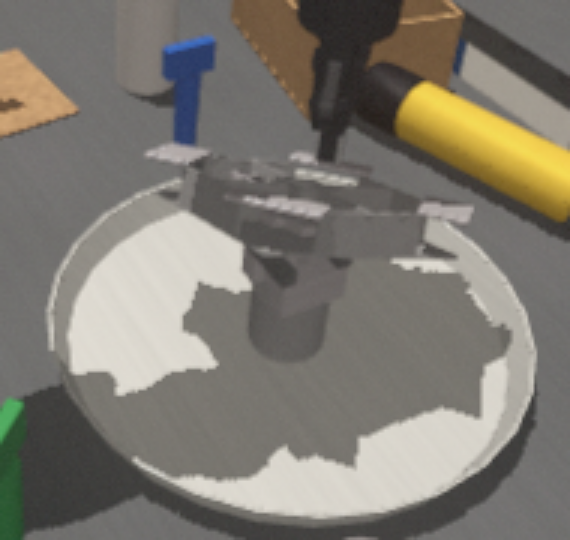

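The tray is tilting toward plate_a: its near corner, around (320,210) in the crop, has risen and the finger sits at (330,140). No parts have spilled. I'll continue gently to the stop.

```bash
python3 -m jog '[[0,0,0.2,0],[0,0,0.4,0],[0,0,0.6,0],[0,0,0.8,0],[0,0,1,0],[0,0,1,0],[0,0,1,0]]'
```

```text
t: 17.88
eef_pos: [0.6333, -0.0449, 0.0947]
tool_rot: [0.003, 0.4, 0.917, 0.001]
contact_force: [3.6, -0.4, 11.9]
gripper_width: -0.001
grasp_force: 5.6
```

```bash
python3 -m jog '[[0,0,0.1,0],[0,0,0.2,0],[0,0,0.3,0],[0,0,0.4,0],[0,0,0.4,0],[0,0,0.4,0],[0,0,0.4,0],[0,0,0.4,0]]'
```

```text
t: 18.55
eef_pos: [0.6334, -0.0445, 0.0909]
tool_rot: [0.003, 0.4, 0.917, 0.001]
contact_force: [4.2, -0.3, 12.5]
gripper_width: 0.001
grasp_force: 5.8
```

```bash
cat > look.py <<'E'
from h import *
import sys
C=np.array([.5543,-.1135])
for n in('scene','side'):
    c=cap(n); p=cloud(c); d=np.hypot(p[...,0]-C[0],p[...,1]-C[1]); hsv=cv2.cvtColor(c['pixels'],cv2.COLOR_RGB2HSV)
    m=((p[...,2]>.009)&(p[...,2]<.022)&(d<.165)&(d>.045)).astype(np.uint8)
    k,l,s,_=cv2.connectedComponentsWithStats(m)
    print(n,[(s[i,4],np.round(p[l==i].mean(0),3).tolist()) for i in range(1,k) if s[i,4]>8])
c=dict(np.load('scene.npz'));b=dict(np.load('side.npz'))
A=cv2.resize(c['pixels'][180:330,230:390],None,fx=2.4,fy=2.4); B=cv2.resize(b['pixels'][150:300,290:450],None,fx=2.4,fy=2.4)
cv2.imwrite(sys.argv[1],np.hstack([A,B])[...,::-1])
E
python3 look.py pics/l1.png
```

```text
scene [(np.int32(42), [0.642, -0.005, 0.014]), (np.int32(34), [0.67, -0.004, 0.013]), (np.int32(46), [0.677, -0.033, 0.013])]
side []
```

The depth data shows three nut-sized blobs on the pan floor, with tops at about 13 mm. I'll let the tray come up slowly, then retreat.

```bash
python3 -m jog '[[0,0,-0.3,0],[0,0,-0.6,0],[0,0,-1,0],[0,0,-1.4,0],[0,0,-1.8,0],[0,0,-2.2,0],[0,0,-2.6,0],[0,0,-3,0],[0,0,-3.4,0],[0,0,-3.8,0],[0,0,-4.2,0],[0,0,-4.6,0],[0,0,-5,0],[0,0,-5.4,0],[0,0,-5.8,0],[0,0,-6.2,0],[0,0,-6.6,0],[0,0,-7,0],[0,0,-8,0],[0,0,-9,0]]'; python3 -m jog '[[0,0,-2,0],[0,0,-5,0],[0,0,-8,0],[0,0,-11,0],[0,3,-13,0],[0,6,-13,0],[0,9,-13,0],[0,12,-13,0],[0,15,-13,0],[0,15,-13,0],[0,15,-13,0],[0,15,-13,0],[0,15,-13,0],[0,15,-13,0],[0,15,-13,0],[0,15,-13,0]]'; python3 look.py pics/l2.png; python3 - <<'E'
from h import *
c=dict(np.load('side.npz')); p=cloud(c); g=(abs(p[...,0]-.467)<.05)&(abs(p[...,1]-.314)<.05)&(p[...,2]>.09); print('plug',g.sum(),np.round(p[g].mean(0),3),p[g].max(0))
for n in('scene','side'):
    p=cloud(dict(np.load(n+'.npz')));d=np.hypot(p[...,0]-.5543,p[...,1]+.1135)
    t=p[(p[...,2]>.1485)&(p[...,2]<.156)&(d<.13)&(d>.075)]
    print('plates',[np.round(t[((t[:,0]-.5543)*i>.03)&((t[:,1]+.1135)*j>.03)].mean(0),3).tolist() for i in(1,-1) for j in(1,-1)])
E
```

```text
t: 20.32
eef_pos: [0.6299, -0.0438, 0.1792]
tool_rot: [-0.0, 0.399, 0.917, -0.0]
contact_force: [1.0, 0.5, 0.8]
gripper_width: -0.0
grasp_force: 0.0
t: 21.65
eef_pos: [0.7398, 0.0577, 0.3091]
tool_rot: [0.0, 0.4, 0.917, 0.0]
contact_force: [-0.5, 0.5, 0.1]
gripper_width: 0.002
grasp_force: 0.0
scene [(np.int32(42), [0.642, -0.005, 0.013]), (np.int32(33), [0.67, -0.004, 0.014]), (np.int32(48), [0.677, -0.033, 0.013])]
side []
plug 215 [0.467 0.308 0.113] [0.49368896 0.32072366 0.12893211]
plates [[0.629, -0.048, 0.151], [0.624, -0.186, 0.152], [0.489, -0.042, 0.152], [0.484, -0.181, 0.153]]
plates [[0.628, -0.049, 0.15], [0.621, -0.19, 0.151], [0.487, -0.045, 0.152], [0.482, -0.184, 0.153]]
```

View pics/l2.png

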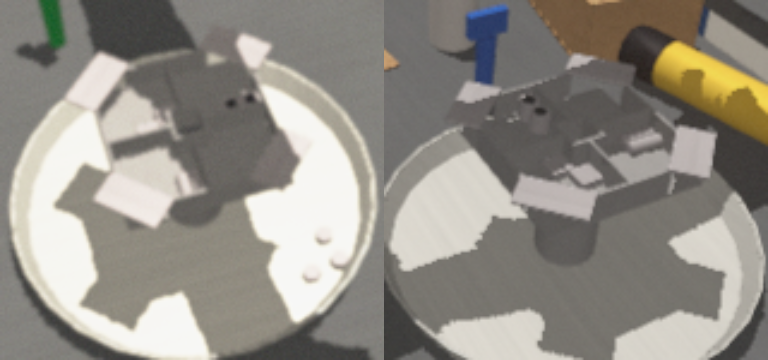

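The picture shows three nuts in the pan at (323,236), (340,262) and (312,273), and their compartment is empty. The spacers at (240,100), the tabs and the pins are still in the level tray, and the plug stands on the mat.

```bash
python3 -c "
from station import bot
print(bot.hand_in())"
```

```text
the job is handed in; nothing more can be done
None
```

I handed the job in at about 22 s: the plug was twisted free while seated and left standing on the cork mat, all three nuts are in the pan, and the spacers, tabs and pins are still in the level tray; hand-in returned no verdict.

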